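# Square the firing tiles with the spatula and put it away

### The job

Take the blue-handled spatula out of the white drying stand and, with its blade, push the four firing tiles back until the stack is square, every tile up against the tray's stop wall. Then slide the spatula into the slot of the leaning blue holder until its collar sits on the block, and let go. Do not touch the tiles with the gripper, and leave the jars and the dental model where they are.

Things in the scene. Friction and masses are not known exactly. Their poses are not given: they have to be found in the camera images.
- spatula: Loose spatula, 70-120 g, upright in the stand, collar on its top, x along the stand's x. Steel blade 80 mm long, 30 wide, 3 thick (last 14 only 20 wide); dark collar 40 x 20 x 6; blue handle 85 long, 22 wide, 14 thick with white end. Origin: middle of the blade's tip; z from tip to handle, x along the blade's width, y across its thickness (flat faces look along y). Either way round is the same.
- spatula_collar (a point): Centre of the underside of the spatula's collar, 80 mm from the tip; axes as the spatula's. Coincides with blue_slot when the spatula is home.
- spatula_grip (a point): Middle of the spatula's handle, 128.5 mm from the tip; axes as the spatula's.
- stand: Fixed white drying stand: an upright slotted block 56 x 50 mm, its top 95 mm above the table, on a steel foot 100 x 100 mm. One vertical slot from the top, 36 mm along x by 6 mm along y, 86 mm deep. Origin under its middle, z up.
- tray: Fixed black tray, floor 4 mm thick. Origin on its underside where a tile's centre lies when square against the stop: a wall 36 mm high, inner face at x = +30 mm. Side walls 22 mm high, inner faces at y = -31.5 and +31.5 mm, run from x = -20 to +30 mm and guide the tiles. Its -x end is open; the floor reaches to x = -67 mm. z up.
- tile1: Firing tile, 60 x 60 x 6 mm, 50 g, loose, terracotta (lowest of the stack of four in the tray). Origin at the centre of its underside, z up, sides along the tray's x and y. Starts 2 to 16 mm short of the stop, towards the tray's -x.
- tile2: Firing tile, 60 x 60 x 6 mm, 50 g, loose, white (second from below of the stack of four in the tray). Origin at the centre of its underside, z up, sides along the tray's x and y. Starts 2 to 16 mm short of the stop, towards the tray's -x.
- tile3: Firing tile, 60 x 60 x 6 mm, 50 g, loose, terracotta (third from below of the stack of four in the tray). Origin at the centre of its underside, z up, sides along the tray's x and y. Starts 2 to 16 mm short of the stop, towards the tray's -x.
- tile4: Firing tile, 60 x 60 x 6 mm, 50 g, loose, white (top of the stack of four in the tray). Origin at the centre of its underside, z up, sides along the tray's x and y. Starts 2 to 16 mm short of the stop, towards the tray's -x.
- blue_holder: Fixed leaning blue holder: a slotted block 56 x 50 x 95 mm that leans 30 degrees back towards the holder's -x, on a dark foot 130 x 75 x 12 mm. White lips, 6 mm high, run along both long sides of its mouth. Empty at the start. Origin under the middle of the foot, z up.
- blue_slot (a point): Centre of the slot's mouth in the blue block's top face, 25 mm to -x of the holder's origin, 110 mm up. z points out along the slot, 30 degrees from vertical towards the holder's -x; x along the slot's 36 mm width (in the plane of the lean), y across its 6 mm gap. Slot 91 mm deep; its mouth is flared across y to 14 mm, narrowing to 6 mm at 6 mm depth.
- yellow_holder: Fixed holder of the same shape in yellow, which already holds a yellow-handled scraper of the same length, its handle sticking out 91 mm along the same lean (30 degrees towards -x). It may stand on either side of the blue one. Origin under the middle of the foot, z up.
- jar_a: Loose bystander: small white powder jar with white cap, 42 mm across, 48 mm high. Origin at the centre of its underside.
- jar_b: Loose bystander: small white powder jar with green cap, 42 mm across, 48 mm high. Origin at the centre of its underside.
- arch_model: Loose bystander: plaster model of a dental arch with white teeth, about 45 x 70 mm, 25 mm high. Origin on its underside, between the ends of the arch.
There are look-alikes about, which are no part of the job. Of the things that look like the tray, take the one that is farthest from the robot's base at the start.

How it is judged:
On the way, in this order (a step that is already met when the one before it is completed fails the run):
1. the spatula is drawn up out of the stand (z of spatula in the frame of stand above 0.075 m), for 0.1 s.
2. all four tiles lie square against the stop (within 2.5 mm) (x of tile1 in the frame of tray between -0.0025 and 0.004 m and angle between each of tile1, tile2, tile3, tile4's own z axis and vertical below 0.06 rad and y of tile1 in the frame of tray between -0.006 and 0.006 m and x of tile2 in the frame of tray between -0.0025 and 0.004 m and y of tile2 in the frame of tray between -0.006 and 0.006 m and x of tile3 in the frame of tray between -0.0025 and 0.004 m and y of tile3 in the frame of tray between -0.006 and 0.006 m and x of tile4 in the frame of tray between -0.0025 and 0.004 m and y of tile4 in the frame of tray between -0.006 and 0.006 m), for 0.2 s.
At the end, for the whole second after the job is handed in: The spatula is at rest in the blue holder's slot with its collar down on the block (within 3.5 mm along the slot, 7 mm in all, and 0.1 rad in direction), and all four tiles lie flat in the tray within 2.5 mm of the stop (all of step 2 and distance between spatula_collar and blue_slot below 0.007 m and z of spatula_collar in the frame of blue_slot below 0.0035 m and angle between the z axis of spatula and the z axis of blue_slot, either way round below 0.1 rad and linear speed of spatula below 0.02 m/s); the robot touches nothing.
It fails at once if the gripper or arm touches a tile (contact force between any of the fingers, the arm and tile1 above 0.5 N or contact force between any of the fingers, the arm and tile2 above 0.5 N or contact force between any of the fingers, the arm and tile3 above 0.5 N or contact force between any of the fingers, the arm and tile4 above 0.5 N).
It fails at once if a jar or the dental model is moved more than 15 mm or tipped (distance of any of jar_a, jar_b, arch_model from where it was at the start of the episode above 0.015 m or angle between any of jar_a, jar_b, arch_model's own z axis and vertical above 0.35 rad).
It also fails if it takes over 53 s, if anything falls off the work surface, if the arm or the gripper's body presses on something with over 40 N, if the wrist force passes 120 N, or if a joint passes its speed limit or range.

### The arm

A 7-joint arm with a two-finger parallel gripper is mounted at the origin on the work surface. World frame = base frame: x ahead of the robot, y to its left, z up, the work surface at z = 0. Lengths are in m, angles in rad, forces in N, time in s.
With the tool pointing down it reaches from about 0.4 to 0.875 m from the base axis. Payload 6.5 kg.
Tool frame: the origin (TCP) lies on the centre line of the jaws, within the pads' length; the fingertips stand 8 mm ahead of it and the grasp point (between the pads) lies 11 mm behind it (ctrl.tcp_to_tips is the distance from the TCP to the fingertips, in m); z points along the fingers, y is the line along which they close (so a half turn about z gives the same grasp; the last joint's range is limited). The gripper opens to 88 mm and grips with 3 to 60 N. Pads are 18 mm wide; open, the fingers measure 123 mm over their backs; the gripper's body (75 mm by 187 mm) begins 45 mm behind the grasp point.
Start: joints at [1.22, 0.536, -0.004, 1.538, 0.003, 1.067, -0.071], TCP at [0.183, -0.624, 0.247] pointing down, gripper open.
Joint ranges: [-2.7, 2.7], [-0.37, 2.16], [-1.27, 1.26], [0.24, 2.4], [-1.31, 4.45], [0.19, 1.91], [-2.76, 2.76]. Speed limits (rad/s): [2.39, 2.39, 3.14, 3.14, 3.14, 3.14, 3.14].

### API

Orientations are given as [roll, pitch, yaw] about the fixed x, y, z axes, in that order (R = Rz(yaw) Ry(pitch) Rx(roll)).
In Python, from bench import ctrl gives the robot as it stands. Calls block until the motion is done:
- ctrl.reach(position, orientation): joint-space move of the TCP to a pose.
- ctrl.move_linear(position, ori=None, speed=0.15, force_limit=None): straight line of the TCP; ori=None keeps the orientation; speed is the mean speed in m/s. With force_limit (N) it stops when the force on the tool has changed by that much, and returns True; else False.
- ctrl.movej(angles): joint-space move.
- ctrl.move_gripper(opening, squeeze=None): opening from 0.0 (shut) to 1.0 (fully open); squeeze is the grip in N (None keeps the last); returns when the fingers have stopped.
- ctrl.sleep(seconds).
- ctrl.inverse_kinematics(position, orientation): joint angles nearest the present ones, or None.
- ctrl.read_camera(name): name is "scene" or "top" or "wrist"; returns a dict with "img" (400x640x3 uint8, red, green, blue), "depth" (400x640 float32, m along the optical axis (not along the pixel's ray), 0 where there is no reading), "mtx" (3x3 intrinsics, pixels), "R" (3x3) and "t" (3): a world point X has camera coordinates R X + t; the wrist camera has in their place "hand_eye" (4x4, takes a point from camera to tool coordinates, whose origin is the TCP and whose axes are the flange's). Camera axes: x right, y down, z forward; pixel columns grow to the right and rows downward; lengths in m; the calibration is good to about 2 mm. A picture is of the moment at which its call begins: read the wrist's pose just before it.
A pose or a line that the arm cannot do raises ctrl.IKError and nothing moves.
- ctrl.close_job(): hands the job in; it is judged then, once.
Readings, each from a call of its own:
- ctrl.current_time_s(): time.
- ctrl.current_joint_pos(): joint angles.
- ctrl.current_joint_velocities(): joint speeds.
- ctrl.current_joint_torque(): joint torques, N m.
- ctrl.current_tool_pos(): TCP position.
- ctrl.current_tcp_rot(): TCP orientation.
- ctrl.current_ft_force(): force on the tool from outside, world axes, zero at the start.
- ctrl.current_torque(): the same for the moment, N m.
- ctrl.current_gripper_width(): opening from 0.0 (shut) to 1.0 (fully open).
- ctrl.current_finger_force(): force on a finger pad.
Only numpy, scipy, OpenCV 4.12 (cv2) and the standard library are available. Lean on these libraries where they do the work, as an engineer would, in place of code of your own. Each camera call takes 0.05 s, during which the arm holds its last target. There are 200 camera calls.

## Working session

There is one attempt and no reset: what is moved stays moved. The work goes in short steps, each a Python script; the robot and the scene stay as the last script left them, time stands still between calls to the robot, and variables do not carry over. Pictures are saved under pics/ and viewed, at most 10 in all, crops included, and the job is handed in when it is done.

```bash
mkdir -p pics; ls
cat > h.py <<'E'
import numpy as np, cv2, pickle
from bench import ctrl
def cloud(c):
    d=c["depth"]; v,u=np.mgrid[:400,:640]; K=c["mtx"]
    P=np.stack([(u-K[0,2])/K[0,0]*d,(v-K[1,2])/K[1,1]*d,d],-1)
    W=(P-c["t"])@c["R"]   # R^T (P-t)
    W[d==0]=np.nan
    return W
def save(n,img): cv2.imwrite(f"pics/{n}.png",cv2.cvtColor(np.ascontiguousarray(img),cv2.COLOR_RGB2BGR))
E
python3 - <<'E'
from h import *
for n in("scene","top"):
    c=ctrl.read_camera(n); pickle.dump(c,open(n+".pkl","wb")); save(n,c["img"])
    print(n,c["mtx"].tolist(),(-c["R"].T@c["t"]).round(3))
print(ctrl.current_time_s(),ctrl.current_tool_pos(),ctrl.current_tcp_rot())
E
```

```text
pics
scene [[445.4943427032657, 0.0, 315.6843084360435], [0.0, 445.4943427032657, 200.69785171824105], [0.0, 0.0, 1.0]] [0.944 0.516 0.953]
top [[370.15584981324116, 0.0, 319.8481083843295], [0.0, 370.15584981324116, 202.4470366774781], [0.0, 0.0, 1.0]] [ 0.407 -0.044  1.016]
0.1 [ 0.18243725 -0.62332774  0.2459476 ] [-3.14007387e+00  1.68961513e-04  2.84854183e-01]
```

View pics/scene.png

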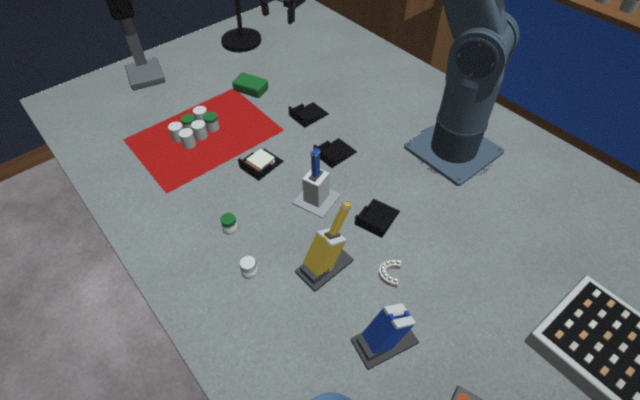

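View pics/top.png

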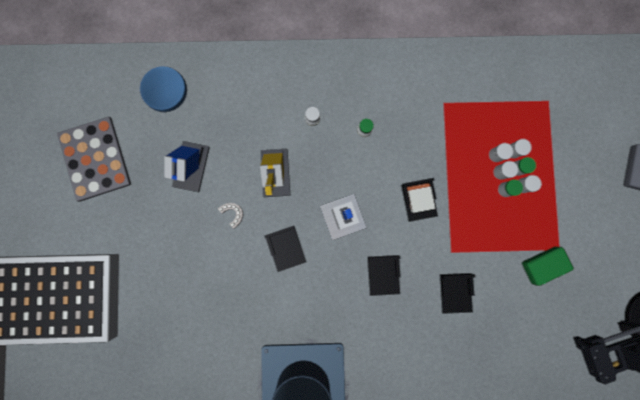

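The scene picture shows the stand with the spatula (316,185), the tiled tray (261,161), the blue holder (387,330) and the yellow one (325,260). In the top view the tiled tray is at (420,200), the stand at (344,215), the blue holder at (185,165), the yellow one at (272,172) and the arch at (230,213).

Run:
```python
from h import *
s=pickle.load(open("scene.pkl","rb"));t=pickle.load(open("top.pkl","rb"))
crop=lambda c,u,v,r=32,k=260:cv2.resize(c["img"][v-r:v+r,u-r:u+r],(k,k),interpolation=cv2.INTER_CUBIC)
save("crops",np.vstack([np.hstack([crop(t,420,200),crop(t,344,215),crop(t,185,165)]),np.hstack([crop(s,262,160),crop(s,316,182),crop(s,387,330)])]))
W=cloud(t);H=W[...,2]
np.set_printoptions(linewidth=250,suppress=True)
def rect(m,n):
    ys,xs=np.nonzero(m)
    if len(ys)<5: print(n,"few");return
    # metric min-area rect
    p=W[m][:,:2]; r=cv2.minAreaRect((p*1000).astype(np.float32)); print(n,len(p),np.round(r[0],1),np.round(r[1],1),round(r[2],1),"z",np.round(np.percentile(W[m][:,2],[5,50,95]),4))
def win(u,v,r): 
    m=np.zeros(H.shape,bool); m[v-r:v+r,u-r:u+r]=1; return m
img=t["img"].astype(int)
print("table",np.nanmedian(H[win(250,130,8)]))
rect(win(420,200,28)&(H>.003),"tray all"); rect(win(420,200,28)&(img.sum(-1)>330)&(H>.015),"tile")
rect(win(420,200,28)&(H>.031),"wall top")
rect(win(344,215,34)&(H>.003),"stand foot");rect(win(344,215,34)&(H>.085)&(H<.105),"stand top");rect(win(344,215,34)&(H>.15),"handle")
rect(win(185,165,32)&(H>.006),"blue all");rect(win(185,165,32)&(H>.006)&(H<.02),"blue foot");rect(win(185,165,32)&(H>.09),"blue top")
for b in[(312,116),(366,127),(230,213)]: rect(win(*b,15)&(H>.012),"by")
rect(win(272,172,32)&(H>.006)&(H<.02),"yfoot");rect(win(272,172,32)&(H>.11),"yhandle")
print(H[175:226:2,400:442:2].round(3)*1000//1)
```

```text
table -0.00045515051880319634
tray all 1224 [ 486.3 -331.8] [154.9 152.1] 88.6 z [0.0035 0.0243 0.0353]
tile 539 [ 488.5 -329.5] [66.9 65.9] 9.2 z [0.0233 0.0278 0.0306]
wall top 108 [ 496.7 -326.6] [80.  82.7] 9.6 z [0.0315 0.0356 0.0389]
stand foot 1451 [ 450.1 -120.6] [183.6 183.8] 88.7 z [0.0034 0.0071 0.1487]
stand top 363 [ 444.5 -117.6] [55.8 50.2] 18.2 z [0.0923 0.0955 0.1017]
handle 73 [ 444.3 -117.3] [21.3 14.1] 17.9 z [0.1576 0.1855 0.1877]
blue all 1650 [587.4 276. ] [117.  129.9] 77.1 z [0.0095 0.0607 0.1192]
blue foot 578 [587.4 276. ] [117.  129.9] 77.1 z [0.0084 0.0114 0.0153]
blue top 620 [578.3 300. ] [52.2 69.4] 77.2 z [0.0938 0.107  0.122 ]
by 225 [718.3 -40.3] [38.  39.7] 27.8 z [0.0156 0.0468 0.0501]
by 224 [ 682.9 -182.5] [37.9 38.2] 1.1 z [0.0155 0.0468 0.0507]
by 241 [461.7 181.5] [68.  48.4] 37.0 z [0.0135 0.0172 0.0261]
yfoot 455 [569.7  65.4] [130.2  75. ] 2.4 z [0.0087 0.0117 0.0144]
yhandle 412 [534.4  65.3] [49.7 84.4] 89.3 z [0.1117 0.1223 0.1913]
[[ 1.  0.  1. -1. -2.  3. -4.  1. -1.  1. -1.  2. -0. -0.  0. -0. -1. -0. -3. -1. -1.]
 [ 1. -1. -2.  1.  
[... 1456 characters left out ...]
2.]
 [ 1.  3. -1.  2.  4.  4. 27. 26. 29. 27.  2.  4.  5.  5.  2.  5.  2.  2.  1. -3.  0.]
 [-3.  0.  2.  2.  6.  3.  5.  2.  7.  4.  4.  4.  5.  3.  4.  4.  4.  1.  6. -3.  0.]
 [ 1.  0. -1. -1.  3.  6.  8.  4.  7.  4.  3.  5.  5.  2.  5.  4.  3.  6.  6.  0. -3.]
 [ 1. -1.  1.  2.  1.  3.  4.  5.  6.  4.  3.  4.  4.  3.  3.  2.  7.  2.  0. -0. -1.]
 [ 0. -1.  3. -4.  4.  7.  3.  2.  5.  2.  7.  1.  2. -4.  1. -0.  1. -3.  4. -1. -0.]
 [-0.  1. -0. -4.  2.  8.  2. -2. -1. -1. -0.  0. -1. -0.  1.  2. -0. -2.  1.  0.  1.]
 [-3. -0.  2. -5.  3.  0.  0.  1.  4.  1. -0. -0. -5.  1.  1.  1. -1. -1. -0.  1.  1.]
 [-2. -2. -2.  2. -1.  3.  1.  0.  2.  1. -1. -1.  1.  1.  5. -3. -0.  2.  2.  1.  3.]]
```

View pics/crops.png

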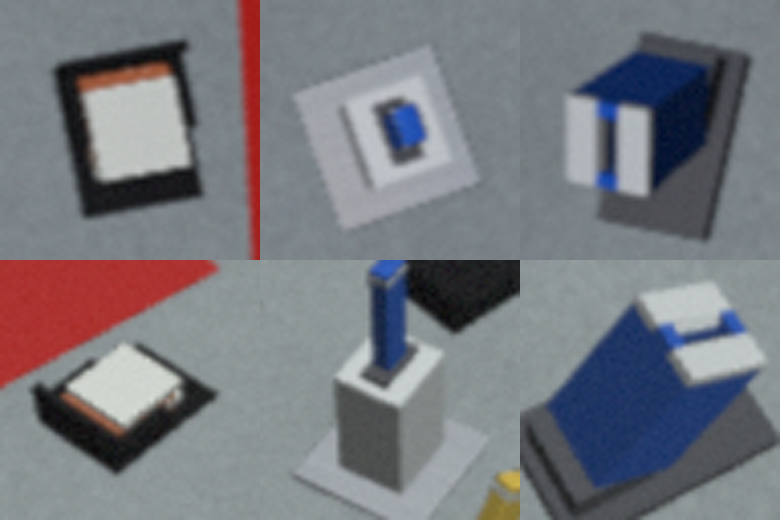

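Run:
```python
from h import *
np.set_printoptions(linewidth=200,suppress=True,precision=4)
S=pickle.load(open("scene.pkl","rb"));T=pickle.load(open("top.pkl","rb"))
for n,c in(("top",T),("scene",S)):
    W=cloud(c); img=c["img"].astype(int); sp=img.max(-1)-img.min(-1)
    inb=lambda cx,cy,r:(np.hypot(W[...,0]-cx,W[...,1]-cy)<r)
    white=(sp<50)&(img.min(-1)>150)&inb(.578,.30,.06)&(W[...,2]>.08)
    white=cv2.erode(white.astype(np.uint8),np.ones((2,2)))>0
    p=W[white]; 
    for it in range(3):
        m=p.mean(0); nrm=np.linalg.svd(p-m)[2][2]; nrm*=np.sign(nrm[2]); p=p[abs((p-m)@nrm)<.005]
    hx=-nrm.copy();hx[2]=0; print(n,"lips",len(p),p.mean(0),nrm,"tilt",np.degrees(np.arccos(nrm[2])),"yaw",np.degrees(np.arctan2(hx[1],hx[0])))
    for yaw in(-13.,):
        y=np.radians(yaw);z=np.array([-.5*np.cos(y),-.5*np.sin(y),.866]);Y=np.array([-np.sin(y),np.cos(y),0]);X=np.cross(Y,z)
        q=np.stack([(p-p.mean(0))@X,(p-p.mean(0))@Y],1)*1000
        r=cv2.minAreaRect(q.astype(np.float32)); c0=p.mean(0)+X*r[0][0]/1000+Y*r[0][1]/1000
        print(" rect",r,"mouth",c0-.006*z)
    # foot & tray
    f=inb(.6,.28,.1)&(W[...,2]>.008)&(W[...,2]<.016)&(sp<40); r=cv2.minAreaRect((W[f][:,:2]*1000).astype(np.float32));print(" foot",r)
    t=(sp<45)&(img.min(-1)>140)&inb(.488,-.33,.05)&(W[...,2]>.02)&(W[...,2]<.036);t=cv2.erode(t.astype(np.uint8),np.ones((2,2)))>0
    print(" tile4",W[t].mean(0),cv2.minAreaRect((W[t][:,:2]*1000).astype(np.float32)))
    w=(img.max(-1)<75)&inb(.488,-.33,.09)&(W[...,2]>.003)
    r=cv2.minAreaRect((W[w][:,:2]*1000).astype(np.float32));print(" tray dark",w.sum(),r)
    wt=w&(W[...,2]>.03)
    print(" stop",W[wt].mean(0),cv2.minAreaRect((W[wt][:,:2]*1000).astype(np.float32)))
    h=(img[...,2]>img[...,0]+30)&inb(.4445,-.1176,.04)&(W[...,2]>.178); print(" handle top",W[h].mean(0),cv2.minAreaRect((W[h][:,:2]*1000).astype(np.float32)))
d=np.radians
tests={"grasp":([.4445,-.1176,.1335],[np.pi,0,d(18.1)]),"push":([.43,-.34,.13],[np.pi,0,d(99.5)]),"push2":([.43,-.34,.13],[np.pi,0,d(-80.5)]),"ins":([.50,.32,.24],[np.pi,-np.pi/6,d(-13)]),"grasp2":([.4445,-.1176,.1335],[np.pi,0,d(-161.9)]),"ins2":([.50,.32,.24],[0,d(-150)*0+np.pi+np.pi/6,d(-13)])}
for k,v in tests.items():
    q=ctrl.inverse_kinematics(*v); print(k,None if q is None else np.array(q))
```

```text
top lips 189 [0.5668 0.3013 0.1093] [-0.4838  0.1169  0.8673] tilt 29.851616933099827 yaw -13.583974330563032
 rect ((-0.044101715087890625, -0.43259239196777344), (45.30277633666992, 49.78049850463867), 89.91156005859375) mouth [0.5696 0.3002 0.104 ]
 foot ((592.0103759765625, 296.2044982910156), (75.50609588623047, 129.91036987304688), 77.11903381347656)
 tile4 [ 0.4833 -0.3301  0.028 ] ((483.4976806640625, -330.23150634765625), (56.00439453125, 57.964256286621094), 9.37004280090332)
 tray dark 446 ((484.3316650390625, -328.60809326171875), (102.67877197265625, 84.4206314086914), 9.276994705200195)
 stop [ 0.5314 -0.3208  0.0357] ((531.5252685546875, -320.6851501464844), (6.962290287017822, 82.65045166015625), 9.266057014465332)
 handle top [ 0.4444 -0.1171  0.1854] ((444.301025390625, -117.34798431396484), (21.34381675720215, 14.143074035644531), 17.88962173461914)
scene lips 274 [0.5686 0.3035 0.1096] [-0.4911  0.1127  0.8638] tilt 30.254850420874398 yaw -12.928751831235054
 rect ((-1.1287555694580078, -0.26024818420410156), (54.108150482177734, 49.4616584777832), 1.3931274414062
[... 344 characters left out ...]
69, 84.77523803710938), 10.138016700744629)
 stop [ 0.5343 -0.3193  0.0354] ((534.4034423828125, -318.75482177734375), (11.195354461669922, 80.08111572265625), 6.604633808135986)
 handle top [ 0.4454 -0.1161  0.1849] ((445.2262268066406, -117.22868347167969), (24.39794158935547, 14.611291885375977), 22.68866729736328)
grasp [ 0.3797  0.41   -0.2625  2.1024  0.172   0.6488 -1.2543]
push [ 0.8743  0.5538 -0.374   1.8803  0.2829  0.7593  0.5101]
push2 [ 0.3819  0.5357  0.2672  1.9105 -0.2054  0.7216 -2.2075]
ins [-1.6082  0.4847  0.9254  2.0242  0.1202  0.5264 -2.6916]
grasp2 [ 0.9989  0.6576 -1.0744  2.0711  0.7695  0.8827  1.3635]
ins2 [ 0.1154  0.9758 -1.1211  1.3388  0.3801  1.5426  0.4054]
```

Run:
```python
from h import *
d=np.radians; o=[np.pi,0,d(18)]
ctrl.reach([.4446,-.1174,.22],o)
ctrl.move_gripper(0.6)
ctrl.move_linear([.4446,-.1174,.1330],o,speed=.12)
ctrl.move_gripper(0.0,squeeze=50)
print(ctrl.current_time_s(),ctrl.current_gripper_width()*88,ctrl.current_tool_pos(),ctrl.current_ft_force())
ctrl.move_linear([.4446,-.1174,.245],o,speed=.1)
print(ctrl.current_time_s(),ctrl.current_gripper_width()*88,ctrl.current_joint_pos(),ctrl.current_ft_force())
for k,v in {"pushA":([.43,-.34,.16],[np.pi,0,d(99.4)]),"pushB":([.43,-.34,.16],[np.pi,0,d(-80.6)]),"insA":([.50,.32,.26],[np.pi,-np.pi/6,d(-13)]),"insB":([.50,.32,.26],[0,d(150),d(-13)])}.items():
    q=ctrl.inverse_kinematics(*v); print(k,None if q is None else np.round(q,3))
c=ctrl.read_camera("scene"); save("lift",cv2.resize(c["img"][60:260,180:480],(750,500)))
```

```text
4.375 13.882615676197348 [ 0.44463428 -0.1174322   0.13303968] [ 0.11352582  0.10089002 -0.24836808]
5.6417 13.634374990699634 [ 0.46310607  0.23652813 -0.34662992  2.00829358  0.10047167  0.9140344
 -1.19270568] [ 0.31009646 -0.68190986 -1.07669045]
pushA [ 0.928  0.519 -0.443  1.861  0.293  0.826  0.5  ]
pushB [ 0.539  0.478  0.061  1.885 -0.04   0.781 -2.355]
insA [-1.629  0.45   0.946  2.008  0.144  0.572 -2.695]
insB [-0.239  0.431 -0.813  1.934  1.026  0.984 -0.271]
```

View pics/lift.png

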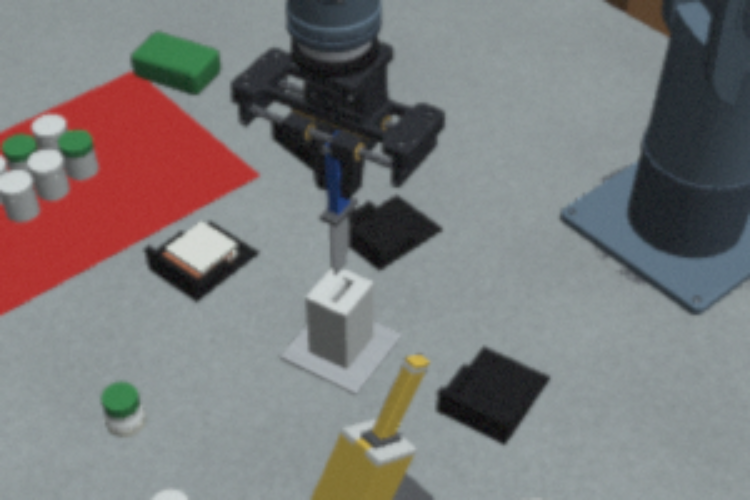

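The spatula hangs straight in the gripper, clear of the stand, and the tiles are undisturbed. Next is the push.

Run:
```python
from h import *
d=np.radians; yw=d(9.3); O=np.array([.500,-.325]); ex=np.array([np.cos(yw),np.sin(yw)])
o=[np.pi,0,yw+np.pi/2]
P=lambda x,z:[*(O+x*ex),z]
ctrl.move_gripper(0.0,squeeze=60)
ctrl.reach(P(-.058,.2),o)
print("down",ctrl.move_linear(P(-.058,.1245),o,speed=.1,force_limit=4),ctrl.current_tool_pos())
ctrl.sleep(.2); f0=ctrl.current_ft_force()
ctrl.move_linear(P(-.048,.1245),o,speed=.05)
hit=ctrl.move_linear(P(-.026,.1245),o,speed=.02,force_limit=6)
p=np.array(ctrl.current_tool_pos()); print(hit,"tray x",(p[:2]-O)@ex,(ctrl.current_ft_force()-np.array(f0)),ctrl.current_time_s())
c=ctrl.read_camera("scene"); a=cv2.resize(c["img"][110:200,200:320],(750,562),interpolation=cv2.INTER_CUBIC); save("push",a); pickle.dump(c,open("push.pkl","wb"))
```

```text
down False [ 0.44320387 -0.33455705  0.12498558]
True tray x -0.032204038441214146 [-0.41347851 -0.03071001 -1.38503089] 9.7083
```

View pics/push.png

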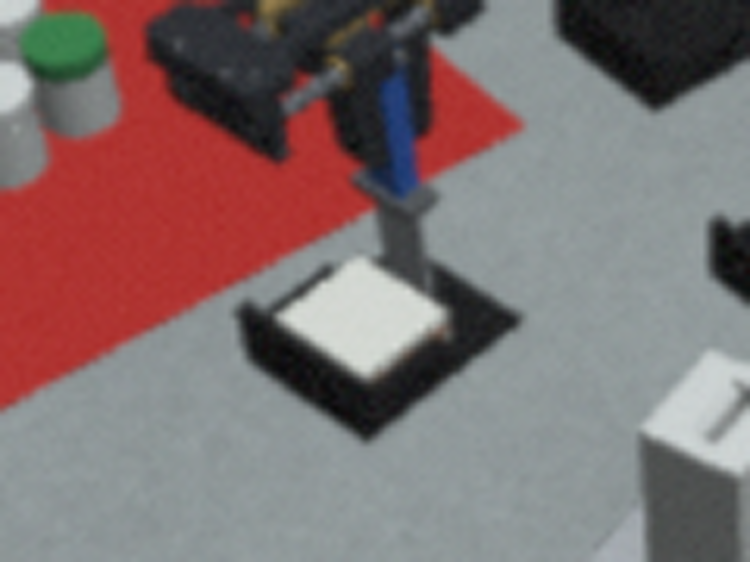

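The white top tile is now close to the stop wall, with the blade vertical behind the stack. The steady force is small, so I'll press on to confirm firm wall contact.

Run:
```python
from h import *
d=np.radians; yw=d(9.3); O=np.array([.500,-.325]); ex=np.array([np.cos(yw),np.sin(yw)])
o=[np.pi,0,yw+np.pi/2]
P=lambda x,z:[*(O+x*ex),z]
for x in np.arange(-.0325,-.025,.001):
    hit=ctrl.move_linear(P(x,.1245),o,speed=.01,force_limit=6); ctrl.sleep(.15)
    f=np.array(ctrl.current_ft_force()); p=np.array(ctrl.current_tool_pos())
    print(x.round(4),hit,((p[:2]-O)@ex).round(4),(f[:2]@ex).round(2),f.round(1),np.round(ctrl.current_torque(),2))
    if f[:2]@ex<-6: break
c=ctrl.read_camera("scene"); a=cv2.resize(c["img"][110:200,200:320],(750,562),interpolation=cv2.INTER_CUBIC); save("push2",a); pickle.dump(c,open("push.pkl","wb"))
print(ctrl.current_time_s())
W=cloud(c); img=c["img"].astype(int); sp=img.max(-1)-img.min(-1)
t=(sp<45)&(img.min(-1)>140)&(np.hypot(W[...,0]-.498,W[...,1]+.325)<.05)&(W[...,2]>.02)&(W[...,2]<.036);t=cv2.erode(t.astype(np.uint8),np.ones((2,2)))>0
print(" tile4",W[t].mean(0),cv2.minAreaRect((W[t][:,:2]*1000).astype(np.float32)))
```

```text
-0.0325 False -0.0324 0.24 [ 0.4 -0.9 -2. ] [-0.04 -0.07 -0.01]
-0.0315 False -0.0321 -2.42 [-2.4 -0.2 -0.1] [-0.21  0.73  0.02]
-0.0305 False -0.0318 -5.62 [-5.6 -0.7  1. ] [-0.3   1.48  0.03]
-0.0295 False -0.0315 -7.37 [-7.3 -1.3  2. ] [-0.39  1.88  0.06]
11.4583
 tile4 [ 0.49610328 -0.32236209  0.02812515] ((495.93914794921875, -323.6057434082031), (53.363548278808594, 56.38462829589844), 9.153909683227539)
```

View pics/push2.png

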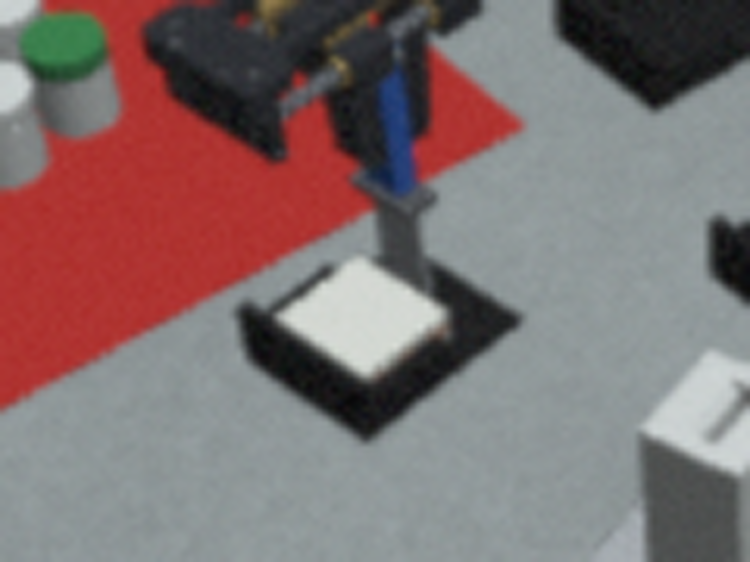

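```bash
cat >> h.py <<'E'
d=np.radians; yb=d(-13.1); M=np.array([.5678,.3022,.110])
Z=np.array([-.5*np.cos(yb),-.5*np.sin(yb),np.sqrt(.75)]); Y=np.array([-np.sin(yb),np.cos(yb),0]); X=np.cross(Y,Z)
OB=[0,d(150),yb]
L=.118   # TCP to blade tip
E
python3 - <<'E'
from h import *
yw=d(9.3); O=np.array([.500,-.325]); ex=np.array([np.cos(yw),np.sin(yw)]); o=[np.pi,0,yw+np.pi/2]
P=lambda x,z:[*(O+x*ex),z]
ctrl.move_linear(P(-.05,.1245),o,speed=.06)
ctrl.move_linear(P(-.055,.30),o,speed=.2)
ctrl.reach([.40,.05,.37],[np.pi,0,d(133)])
ctrl.reach(M+(L+.04)*Z,OB)
print(ctrl.current_time_s(),ctrl.current_joint_pos(),ctrl.current_tool_pos()-(M+(L+.04)*Z),ctrl.current_gripper_width()*88)
c={n:ctrl.read_camera(n) for n in("scene","wrist","top")}; pickle.dump(c,open("pre.pkl","wb"))
a=cv2.resize(c["scene"]["img"][250:380,310:450],(400,371),interpolation=cv2.INTER_CUBIC)
b=cv2.resize(c["top"]["img"][168:232,390:454],(371,371),interpolation=cv2.INTER_CUBIC)
save("pre",np.hstack([a,b])); save("wrist",c["wrist"]["img"])
E
```

```text
15.75 [-0.41203454  0.38582701 -0.59999151  1.96781487  0.96461342  0.89543652
 -0.26636575] [ 0.0010365  -0.0016732   0.00014782] 13.131305044816042
```

View pics/pre.png

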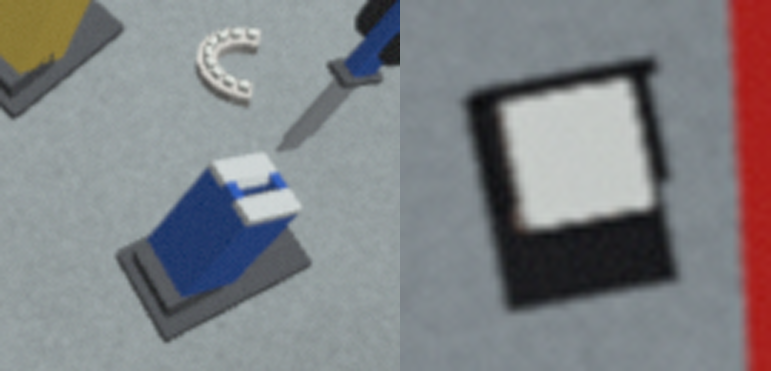

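View pics/wrist.png

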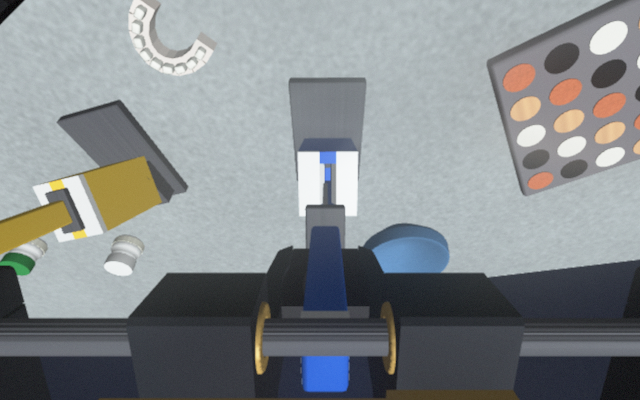

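Tiles are square against the stop (right crop). In the wrist view the slot is centred near column 328 and the collar near 325, so I'll quantify the offset with wrist depth.

Run:
```python
from h import *
from scipy.spatial.transform import Rotation as Ro
np.set_printoptions(suppress=True,precision=4)
c=pickle.load(open("pre.pkl","rb"))["wrist"]; c=dict(c,R=np.eye(3),t=np.zeros(3)); Pc=cloud(c); E=c["hand_eye"]
T=Pc@E[:3,:3].T+E[:3,3]; img=c["img"].astype(int); sp=img.max(-1)-img.min(-1)
m=np.zeros(sp.shape,bool); m[140:225,285:370]=1
lip=m&(sp<40)&(img.min(-1)>190); lip=cv2.erode(lip.astype(np.uint8),np.ones((3,3)))>0
p=T[lip]; p=p[~np.isnan(p).any(1)]; 
p=p[abs(p[:,2]-np.median(p[:,2]))<.006]
n=np.linalg.svd(p-p.mean(0))[2][2]
print("lips tool",len(p),p.mean(0),p.min(0),p.max(0),"normal",n, cv2.minAreaRect((p[:,:2]*1000).astype(np.float32)))
m2=np.zeros(sp.shape,bool); m2[209:216,312:338]=1
print("collar edge",np.nanmedian(T[m2],0)); 
row=T[212]; k=np.where((row[:,2]<.08)&(row[:,2]>.0)&(abs(row[:,0])<.05)&(abs(row[:,1])<.03))[0]; print("collar row",k.min(),k.max(),row[k.min()],row[k.max()])
mb=np.zeros(sp.shape,bool); mb[228:260,312:340]=1; b=T[mb]; print("handle",np.nanmedian(b,0))
for r in (222,235,245):
    row=T[r]; k=np.where((row[:,2]<.09)&(abs(row[:,1])<.03))[0]; print(r,k.min(),k.max(),row[k.min()],row[k.max()])
R=Ro.from_euler("xyz",ctrl.current_tcp_rot()).as_matrix(); tp=np.array(ctrl.current_tool_pos())
lw=R@p.mean(0)+tp
print("axis err of tool vs Z",(-R[:,2]-Z), "lips world mean",lw,"vs M in X,Y,Z",[(lw-M)@a for a in(X,Y,Z)],"tcp",[(tp-M)@a for a in(X,Y,Z)])
```

```text
lips tool 2325 [0.0045 0.0019 0.1589] [-0.0263 -0.0227  0.1563] [0.0283 0.0265 0.1628] normal [-0.0026 -0.0059 -1.    ] ((1.4099979400634766, 1.5242805480957031), (49.078365325927734, 54.54893112182617), 88.82232666015625)
collar edge [ 0.0183 -0.0005  0.033 ]
collar row 306 345 [ 0.0182 -0.01    0.0333] [0.0184 0.0094 0.0328]
handle [ 0.0119 -0.0005  0.0082]
222 306 345 [ 0.0127 -0.0101  0.0339] [0.013  0.0095 0.033 ]
235 306 344 [ 0.0055 -0.0103  0.0342] [0.0059 0.0092 0.0332]
245 292 359 [ 0.0109 -0.0151  0.009 ] [0.0112 0.0144 0.0084]
axis err of tool vs Z [-0.0003  0.0017 -0.0004] lips world mean [0.5661 0.303  0.1076] vs M in X,Y,Z [np.float64(-0.0028316675445077535), np.float64(0.0003791399481874904), np.float64(-0.0011878309539151816)] tcp [np.float64(0.0015247264606559202), np.float64(-0.0012892411321337935), np.float64(0.15773209518580583)]
```

Run:
```python
from h import *
np.set_printoptions(suppress=True,precision=4)
off=lambda:np.array([(np.array(ctrl.current_tool_pos())-M)@a for a in(X,Y,Z)])
go=lambda x,y,s,**k:ctrl.move_linear(M+x*X+y*Y+s*Z,OB,**k)
tx,ty=-.001,.0006; cx,cy=tx-.0015,ty+.0013
go(cx,cy,L+.006,speed=.06); ctrl.sleep(.3); e=off(); print(e,ctrl.current_tcp_rot())
cx+=tx-e[0]; cy+=ty-e[1]
f0=np.array(ctrl.current_ft_force())
for s in (L-.012,L-.03,L-.05,L-.07):
    h=go(cx,cy,s,speed=.04,force_limit=8); ctrl.sleep(.1)
    f=np.array(ctrl.current_ft_force())-f0; print(h,s,off(),"F xyz",[round(f@a,2) for a in(X,Y,Z)],np.round(ctrl.current_torque(),2))
    if h or np.abs(f).max()>6: break
print(cx,cy,ctrl.current_time_s())
```

```text
[-0.0024  0.0021  0.1243] [3.1411 0.5239 2.9129]
False 0.106 [-0.0012  0.0006  0.1061] F xyz [np.float64(-0.97), np.float64(0.03), np.float64(0.15)] [0.19 0.44 0.06]
False 0.088 [-0.0011  0.0006  0.0882] F xyz [np.float64(0.09), np.float64(0.59), np.float64(-0.47)] [0.18 0.46 0.01]
False 0.06799999999999999 [-0.0011  0.0006  0.0682] F xyz [np.float64(-0.0), np.float64(0.21), np.float64(0.39)] [0.12 0.38 0.03]
False 0.04799999999999999 [-0.0011  0.0006  0.0482] F xyz [np.float64(-0.45), np.float64(0.7), np.float64(-1.01)] [ 0.19  0.41 -0.01]
-0.001140061160222809 0.00043931968664876527 19.8167
```

Run:
```python
from h import *
np.set_printoptions(suppress=True,precision=4)
off=lambda:np.array([(np.array(ctrl.current_tool_pos())-M)@a for a in(X,Y,Z)])
cx,cy=-.00114,.00044
h=ctrl.move_linear(M+cx*X+cy*Y+(L-.084)*Z,OB,speed=.015,force_limit=6); ctrl.sleep(.2)
print(h,off(),ctrl.current_ft_force())
ctrl.move_gripper(0.45); ctrl.sleep(.4)
c={n:ctrl.read_camera(n) for n in("scene","wrist")}
print(off())
p=M+off()[0]*X+off()[1]*Y
ctrl.move_linear(p+.13*Z,OB,speed=.1); ctrl.sleep(.3)
w=ctrl.read_camera("wrist"); s=ctrl.read_camera("scene"); t=ctrl.read_camera("top"); pickle.dump((w,s,t),open("end.pkl","wb"))
a=cv2.resize(s["img"][230:380,300:450],(400,400),interpolation=cv2.INTER_CUBIC)
b=cv2.resize(w["img"][100:400,170:470],(400,400))
save("end",np.hstack([a,b])); print(ctrl.current_time_s())
```

```text
True [-0.0012  0.0004  0.0376] [-1.3678  0.0032  5.3654]
[-0.0019 -0.0002  0.0372]
23.2833
```

View pics/end.png

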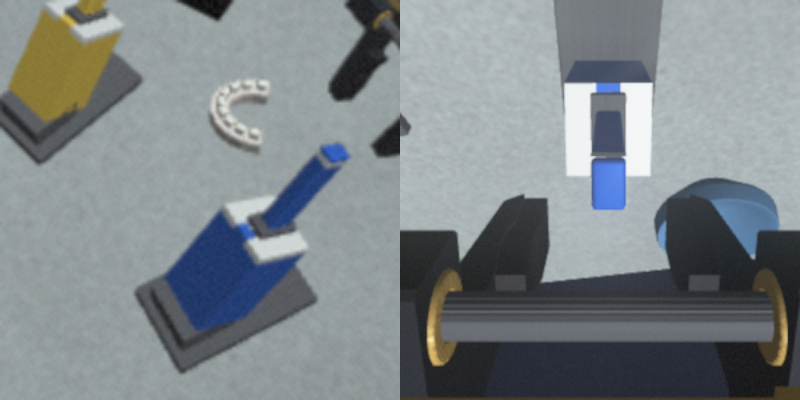

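The collar is seated between the lips, the handle is aligned with the lean, the gripper is clear, and the tiles were seen square after the push.

```bash
python3 -c "
from bench import ctrl
print(ctrl.close_job())"
```

```text
the job is handed in; nothing more can be done
None
```

The job is handed in at about 23 s of the 53 s limit: the four tiles are pushed square against the stop, and the spatula is released in the blue holder with its collar on the block. I judged both from the camera and force readings, as no verdict came back.

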